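Refit the display guard and its slotted keeper on the bench terminal

TASK

Hang the window guard on the sloping panel of the bench terminal: put its two holes over both headed studs together, so that it lies flat on the panel and hangs from the studs, and let go of it. Then lock it with the slotted keeper plate: with the slot mouths facing right, slide it in from the left between the guard and the stud heads until both slots are fully home on the stud necks, and leave it hanging there. Leave the beaker, dropper bottle and screwdriver as they stand.

Things in the scene. Friction and masses are not known exactly. Their poses are not given: they have to be found in the camera images.
- panel: Fixed white panel of the bench terminal, sloping 42 degrees from level, facing the robot. Axes: x up the slope, y left, z straight out of the face. Origin on the face midway between the two studs (at x +48 and -48 mm, y 0), 112 mm above the worktop. Casing: x -85 to +85, y +45 to -145 mm, 30 mm thick; dark flush display at y -68 to -118 mm.
- stud_top (a point): Upper of the two equal steel headed studs: this point is on the panel's face at the foot of its axis, axes as the panel's. Neck 10 mm in diameter from the face to 18 mm out, then a head 20 mm in diameter from 18 to 27 mm out.
- guard_grip (a point): Centre of the black grip fin of the loose window guard (about 160 g), whose two flat sides may be gripped at any slant; axes of the guard: z out of the plate, on the fin's side. It starts flat on the worktop, x roughly away from the robot, y left. Fin: 50 mm along x, 14 mm thick in y, 40 mm tall on the plate (foot 66 x 20 mm, 3 mm high). This point is 25 mm above the plate's underside.
- guard: The guard: grey metal plate 150 mm (x) by 160 mm (y), 5 mm thick, window 110 by 55 mm at its right, two round holes of 27 mm at its left. Origin on its underside midway between the holes, which are at x +48 and -48 mm; the fin's centre is at y -50 mm, the plate reaches from y +30 to -130 mm. It goes on the panel with its axes along the panel's, fin outward.
- keeper_grip (a point): Centre of the grip fin (same fin as the guard's: 50 x 14 mm, 40 mm tall) of the loose slotted keeper plate (about 140 g); axes of the keeper: z out of the plate, fin side. It starts flat on the worktop, x roughly away from the robot, y left. This point is 25 mm above the plate's underside.
- keeper: The keeper: grey metal plate 140 mm (x) by 80 mm (y), 5 mm thick, two straight slots 16 mm wide along y at x +48 and -48 mm. Origin on its underside midway between them: mouths (right edge) at y -34, closed slot ends at y +8, left edge at y +46, fin's centre at y +28 mm. Hung, it has the panel's axes and lies on the guard; fully home, the necks touch the closed ends.
- beaker: Small glass beaker, 55 mm wide, 65 mm tall, loose bystander; origin at its foot.
- dropper: Brown reagent bottle with black cap, 42 mm wide, 93 mm tall, loose bystander; origin at its foot.
- screwdriver: Flat screwdriver, 155 mm long, lying on the worktop left of the terminal, loose bystander; origin at its underside.
Mind the look-alikes: they are no part of the job. What is shaped like the keeper but brown or turquoise is not meant.

How it is judged:
By the outcome, as a careful person would: the job done as asked, in the order asked, and still so for the second after the job is handed in, with the robot touching nothing.
It also fails if it takes over 54 s, if anything falls off the work surface, if the arm or the gripper's body presses on something with over 40 N, if the wrist force passes 120 N, or if a joint passes its speed limit or range.

ROBOT

A 6-joint arm with a two-finger parallel gripper is mounted at the origin on a cart in front of the work surface, level with it; the furniture and walls round the work are solid. World frame = base frame: x ahead of the robot, y to its left, z up, the work surface at z = 0. Lengths are in m, angles in rad, forces in N, time in s.
With the tool pointing down it reaches from about 0.35 to 0.975 m from the base axis. Payload 4.9 kg.
Tool frame: the origin (TCP) lies at the very end of the fingers, on their centre line; the grasp point (between the pads) lies 19 mm behind it; x points along the fingers, y is the direction in which the jaws open and shut, and the axes are right-handed (so a half turn about x gives the same grasp; the last joint's range is limited). The gripper opens to 85 mm and grips with 20 to 120 N. Pads are 22 mm wide; open, the fingers measure 114 mm over their backs; the gripper's body (76 mm by 85 mm) begins 54 mm behind the grasp point. The pads swing forward as they close: fully open they stand 13 mm farther back than shut.
Start: joints at [1.229, 0.053, 1.613, -0, 1.476, -0.119], TCP at [0.138, 0.61, 0.231] pointing down, gripper open.
Joint ranges: [-3.01, 3.01], [-1.01, 2.22], [0.06, 2.58], [-1.02, 4.17], [0.09, 2.62], [-3.14, 3.14]. Speed limits (rad/s): [2.57, 2.57, 3.14, 3.14, 3.14, 3.14].

INTERFACE

Orientations are given as a rotation vector (axis times angle).
In Python, from station import ctrl, get_image, calibration, finish_job, search_frame, cut_out, mark_of gives the robot as it stands. The module is installed in compiled form; this text tells all that it offers.
- The arm moves only by the tool arm_command, never from a script. Its argument "plan" is a list that holds one entry, the list of rows, each a list of 7 numbers: the shift along the tool's x, y, z in m, then the turn, a rotation vector about the tool's x, y, z in degrees, then the finger opening in m, from 0 to 0.0854. A call has 1 to 20 rows; each row shifts and turns the pose as measured when the row begins, along the tool's axes as they then stand; what a row does not reach is not made up. A row lasts 1/12 s, in which the tool goes at most 41.7 mm and 7.16 degrees, less where a joint would pass 70% of its speed; a pose out of reach is approached as far as the arm can. A call with a gripper value outside its range is refused whole. The fingers move at their own pace and stop on an object; "squeeze" is the grip in N (left out, the last holds). Time passes only in rows, so rows that do not move let the fingers close. It gives the time, the measured TCP pose, the force and the opening at its end, in the units of the state.
- ctrl.get_obs(): the state, without advancing time (a new reading comes with each control period).
- get_image(name): name is "scene" or "top" or "wrist"; returns the picture (400x640x3 uint8, red, green, blue); there is no depth.
- calibration(name): a dict with "fx", "fy", "cx", "cy" (pixels), "k1" (the pictures are not rectified: a ray, as slopes to the right and down, at radius r is drawn at 1 + k1 r^2 times it, then the intrinsics apply), "cam_to_world" (4x4, takes a point from camera to world coordinates); the wrist camera has in their place "hand_eye" (4x4, takes a point from camera to tool coordinates, whose origin is the TCP and whose axes are the tool frame's). Camera axes: x right, y down, z forward; pixel columns grow to the right and rows downward; lengths in m; the calibration is good to about 2 mm. A picture is of the moment at which its call begins: read the wrist's pose just before it. calibration takes no time and is no camera call.
- finish_job(): hands the job in, once; it reports no verdict.
Trained networks look in the newest picture that a camera, given by its name, has taken for a name from the list of things; names that differ only in an ending like _2 or _b are one class to them, and where a whole thing is asked for, a point or a joint stands for the part that bears it (a point fixed in the world has none). Each returns a list of dicts, best first, with "conf" (0 to 1); they miss things now and then, are a little off and sometimes report something else, mostly with a low value. They report only what shows in the picture. A call takes as long as a camera call. They do not tell look-alikes from the thing itself.
- search_frame(camera, thing): "at" ([x, y, z] in m, in the coordinates of the camera as it stood for that picture, good to about 4 mm: the middle of the surface that is visible of it).
- cut_out(camera, thing): "mask" (400x640 bool, what is visible of it).
- mark_of(camera, thing): "at" ([x, y, z] in m, in the coordinates of the camera as it stood for that picture, good to about 4 mm: a listed point, or the origin of a listed thing).
The state is a dict: "t": time; "q": joint angles; "dq": joint speeds; "effort": joint torques, N m; "tool_pos": TCP position; "tool_rot": TCP orientation; "contact_force": force on the tool from outside, world axes, zero at the start; "wrist_torque": the same for the moment, N m; "opening": finger opening in m.
Only numpy, scipy, OpenCV 4.12 (cv2) and the standard library are available. Lean on these libraries where they do the work, as an engineer would, in place of code of your own. Each camera call takes 0.05 s, during which the arm holds its last target. There are 200 camera calls.

## Working session

There is one attempt and no reset: what is moved stays moved. The work goes in short steps, Python scripts to look and compute and a tool call to move; the robot and the scene stay as the last step left them, time stands still between calls to the robot, and variables do not carry over. Pictures are saved under pics/ and viewed, about 8 in all and at most 12, crops included, and the job is handed in when it is done.

Besides the shell and the picture viewer there is one more tool, called after "Request:" in YAML: its name, and indented under it one key for each argument. arm_command: Moves the arm, as the interface text tells. Its arguments: {"type":"object","properties":{"plan":{"type":"array","items":{"type":"array","items":{"type":"array","items":{"type":"number"}}}},"squeeze":{"type":"number"}},"required":["plan"]}

```bash
mkdir -p pics
cat > h.py <<'E'
import numpy as np, cv2
from scipy.spatial.transform import Rotation as R
from station import ctrl, get_image, calibration, finish_job, search_frame, cut_out, mark_of
np.set_printoptions(precision=4,suppress=True)
def cam(name,o=None):
    c=calibration(name)
    if 'cam_to_world' in c: return c,np.array(c['cam_to_world'])
    o=o or ctrl.get_obs(); T=np.eye(4); T[:3,:3]=R.from_rotvec(o['tool_rot']).as_matrix(); T[:3,3]=o['tool_pos']
    return c,T@np.array(c['hand_eye'])
def save(name,fn):
    im=get_image(name); cv2.imwrite('pics/'+fn,im[:,:,::-1]); return im
def toW(T,p): return T[:3,:3]@np.array(p)+T[:3,3]
def proj(c,T,P):
    p=(np.atleast_2d(P)-T[:3,3])@T[:3,:3]; s=p[:,:2]/p[:,2:]; s=s*(1+c['k1']*(s**2).sum(1,keepdims=True))
    return s*[c['fx'],c['fy']]+[c['cx'],c['cy']]
def ray(c,T,uv):
    d=(np.array(uv,float)-[c['cx'],c['cy']])/[c['fx'],c['fy']]; s=d.copy()
    for _ in range(20): s=d/(1+c['k1']*(s@s))
    return T[:3,3],T[:3,:3]@np.array([s[0],s[1],1])
def onz(c,T,uv,z):
    o,d=ray(c,T,uv); return o+d*(z-o[2])/d[2]
E
python3 - <<'E'
from h import *
o=ctrl.get_obs();print(o)
ims=[]
for n in ['scene','top']:
    ims.append(save(n,n+'0.png')); c,T=cam(n); print(n,{k:v for k,v in c.items()})
    for th in ['panel','stud_top','guard_grip','guard','keeper_grip','keeper','beaker','dropper','screwdriver']:
        print(th,[(round(d['conf'],2),toW(T,d['at']).round(4).tolist()) for d in mark_of(n,th)])
print(calibration('wrist'))
E
```

```text
{'t': 0.0, 'q': array([ 1.229 ,  0.0533,  1.6143,  0.    ,  1.476 , -0.119 ]), 'dq': array([ 0.001 ,  0.0016, -0.0012,  0.0016,  0.001 ,  0.0001]), 'effort': array([  0.0008, -39.3644, -37.0195,   0.    ,   0.0066,   0.    ]), 'tool_pos': array([0.1379, 0.609 , 0.2301]), 'tool_rot': array([ 0.1734,  1.5642, -0.1765]), 'contact_force': array([-0.4007,  0.5637, -0.07  ]), 'wrist_torque': array([-0.0156,  0.0316,  0.0378]), 'opening': 0.08543067542849246}
scene {'fx': 414.592330428185, 'fy': 414.592330428185, 'cx': 325.03730129012024, 'cy': 199.82611474212567, 'k1': -0.05226779597176206, 'cam_to_world': array([[-0.8055, -0.4674,  0.3642,  0.0744],
       [-0.5924,  0.6217, -0.5124,  0.8312],
       [ 0.013 , -0.6285, -0.7777,  1.1144],
       [ 0.    ,  0.    ,  0.    ,  1.    ]])}
panel [(0.92, [0.6997, 0.0275, 0.109])]
stud_top [(0.94, [0.7361, 0.0275, 0.1442])]
guard_grip [(0.95, [0.4362, -0.0753, 0.0313])]
guard [(0.81, [0.4385, -0.0253, -0.0007])]
keeper_grip [(0.74, [0.4537, 0.3532, 0.0288]), (0.69, [0.4331, 0.6225, 0.024]), (0.56, [0.4368, 0.1471, 0.0242])]
keeper [(0.87, [0.4309
[... 818 characters left out ...]
[0.4327, 0.6261, 0.0219]), (0.19, [0.4378, -0.0735, 0.0236])]
keeper [(0.86, [0.4487, 0.6553, -0.0006]), (0.83, [0.4438, 0.33, -0.0005]), (0.74, [0.4353, 0.1786, -0.0025])]
beaker [(0.69, [0.6255, 0.3928, -0.0027]), (0.22, [0.4369, -0.0743, 0.025])]
dropper [(0.44, [0.4114, -0.2971, 0.0037])]
screwdriver [(0.69, [0.6676, 0.2524, -0.0017]), (0.2, [0.4344, -0.0236, -0.0012])]
{'fx': 297.4471313250509, 'fy': 297.4471313250509, 'cx': 315.771870560378, 'cy': 198.39896254667667, 'k1': -0.025662817559584824, 'hand_eye': array([[ 0.0011, -0.2723,  0.9622, -0.1429],
       [ 1.    ,  0.0006, -0.001 ,  0.0005],
       [-0.0003,  0.9622,  0.2723, -0.0686],
       [ 0.    ,  0.    ,  0.    ,  1.    ]])}
```

View pics/scene0.png

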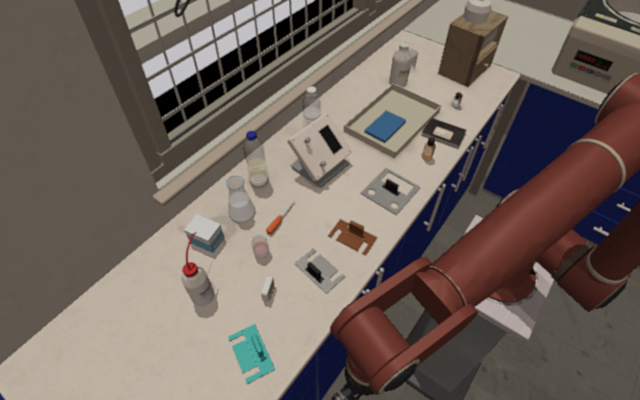

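View pics/top0.png

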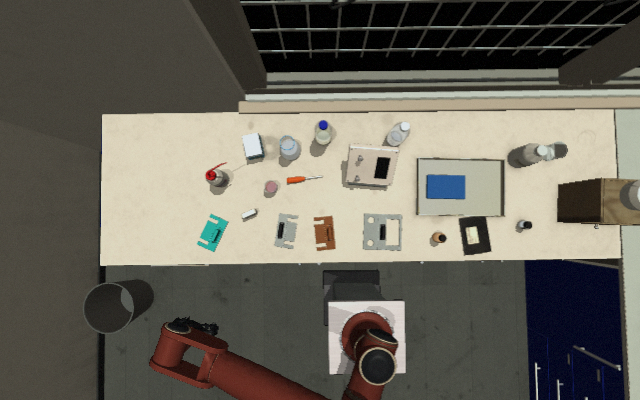

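The grey keeper is the piece at top pixel (285,230), y≈0.33. Brown (325,232) and turquoise (212,232) are the look-alikes. The guard is at (382,231) and the panel with its studs at (370,165). Next I look at the panel squarely with the wrist camera.

```bash
cat >> h.py <<'E'
def pose(o=None):
    o=o or ctrl.get_obs(); T=np.eye(4); T[:3,:3]=R.from_rotvec(o['tool_rot']).as_matrix(); T[:3,3]=o['tool_pos']; return T
def mk(Rm,p):
    T=np.eye(4); T[:3,:3]=Rm; T[:3,3]=p; return T
def Rz(d): return R.from_euler('z',d,degrees=True).as_matrix()
DOWN=np.array([[0,0,1],[0,1,0],[-1,0,0.]])  # columns: tool x,y,z in world: x down, y left, z ahead
def panelR(psi):
    s,c=np.sin(np.radians(42)),np.cos(np.radians(42))
    return Rz(psi)@np.array([[c,0,-s],[0,1,0],[s,0,c]])
# tool along -normal: tool x=-pz, tool y=py, tool z=px
P2T=np.array([[0,0,1],[0,1,0],[-1,0,0.]])
def step(A,B,vmax=0.04,wmax=7.0):
    from scipy.linalg import logm
    D=np.linalg.inv(A)@B; rv=R.from_matrix(D[:3,:3]).as_rotvec(degrees=True)
    n=int(max(1,np.ceil(np.linalg.norm(D[:3,3])/vmax),np.ceil(np.linalg.norm(rv)/wmax)))
    if n==1: t=D[:3,3]; S=D
    else:
        S=np.real(__import__('scipy.linalg').linalg.expm(logm(D)/n))
    print('rel mm',D[:3,3]*1e3,'deg',rv,'| rows',n,'shift m',S[:3,3].round(4),'turn',R.from_matrix(S[:3,:3]).as_rotvec(degrees=True).round(2))
    return n,S
E
python3 - <<'E'
from h import *
A=pose();print(A)
Rp=panelR(-6); p=np.array([.70,.03,.112])
B=mk(Rp@P2T,p+Rp@[0,-0.03,.20]);print(B)
step(A,B)
E
```

```text
[[ 0.      0.2209  0.9753  0.1381]
 [ 0.      0.9753 -0.2209  0.6095]
 [-1.      0.     -0.      0.2313]
 [ 0.      0.      0.      1.    ]]
[[ 0.6655  0.1045  0.7391  0.5638]
 [-0.0699  0.9945 -0.0777  0.0142]
 [-0.7431  0.      0.6691  0.2606]
 [ 0.      0.      0.      1.    ]]
rel mm [ -29.3231 -486.638   546.7001] deg [ -6.4581 -41.9504   2.4785] | rows 19 shift m [ 0.0078 -0.0272  0.0269] turn [-0.34 -2.21  0.13]
```

Request:
arm_command:
  plan:
    - [[0.008,-0.027,0.027,-0.34,-2.2,0.13,0.085],[0.008,-0.027,0.027,-0.34,-2.2,0.13,0.085],[0.008,-0.027,0.027,-0.34,-2.2,0.13,0.085],[0.008,-0.027,0.027,-0.34,-2.2,0.13,0.085],[0.008,-0.027,0.027,-0.34,-2.2,0.13,0.085],[0.008,-0.027,0.027,-0.34,-2.2,0.13,0.085],[0.008,-0.027,0.027,-0.34,-2.2,0.13,0.085],[0.008,-0.027,0.027,-0.34,-2.2,0.13,0.085],[0.008,-0.027,0.027,-0.34,-2.2,0.13,0.085],[0.008,-0.027,0.027,-0.34,-2.2,0.13,0.085],[0.008,-0.027,0.027,-0.34,-2.2,0.13,0.085],[0.008,-0.027,0.027,-0.34,-2.2,0.13,0.085],[0.008,-0.027,0.027,-0.34,-2.2,0.13,0.085],[0.008,-0.027,0.027,-0.34,-2.2,0.13,0.085],[0.008,-0.027,0.027,-0.34,-2.2,0.13,0.085],[0.008,-0.027,0.027,-0.34,-2.2,0.13,0.085],[0.008,-0.027,0.027,-0.34,-2.2,0.13,0.085],[0.008,-0.027,0.027,-0.34,-2.2,0.13,0.085],[0.008,-0.027,0.027,-0.34,-2.2,0.13,0.085],[0,0,0,0,0,0,0.085]]

```text
t: 2.67
tool_pos: [0.5847, -0.0066, 0.271]
tool_rot: [0.033, 0.793, -0.091]
contact_force: [0.3, 0.1, 0.4]
opening: 0.0852
```

Run:
```python
from h import *
o=ctrl.get_obs(); print(o['t'],pose(o))
c,T=cam('wrist',o); save('wrist','w1.png')
for th in ['panel','stud_top']:
    print(th,[(round(d['conf'],2),toW(T,d['at'])) for d in mark_of('wrist',th)])
Rp=panelR(-6); p=np.array([.70,.03,.112])
for q in [(.048,0,.027),(-.048,0,.027),(.085,.045,0),(-.085,.045,0),(.085,-.145,0),(-.085,-.145,0)]: print(q,proj(c,T,p+Rp@q))
```

```text
2.6667 [[ 0.6981  0.0937  0.7099  0.5847]
 [-0.0688  0.9956 -0.0638 -0.0066]
 [-0.7127 -0.0043  0.7014  0.271 ]
 [ 0.      0.      0.      1.    ]]
panel [(0.79, array([0.7006, 0.0355, 0.1136]))]
stud_top [(0.86, array([0.7399, 0.0333, 0.1451]))]
(0.048, 0, 0.027) [[359.4828 196.8769]]
(-0.048, 0, 0.027) [[365.0678 103.6714]]
(0.085, 0.045, 0) [[391.709  219.4957]]
(-0.085, 0.045, 0) [[406.4978  66.6809]]
(0.085, -0.145, 0) [[233.8935 217.9518]]
(-0.085, -0.145, 0) [[221.9953  64.2499]]
```

View pics/w1.png

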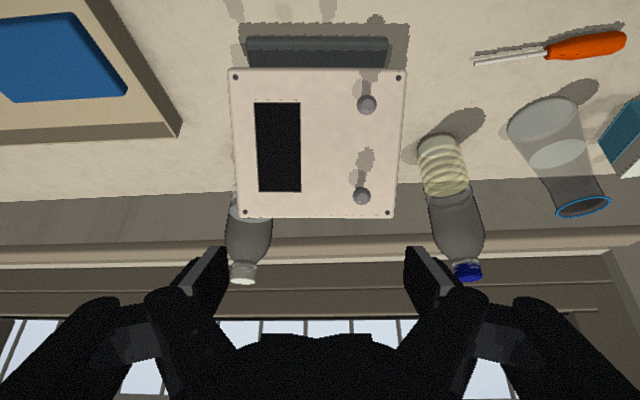

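The view is upside down: row down is up the slope. The stud heads are at (362,196) for the top and (367,104) for the lower. The panel corners are at (229,70), (406,68), (395,218) and (237,217). I refine the pose from these.

```bash
cat > fit.py <<'E'
from h import *
from scipy.optimize import least_squares
def blob(im,uv,r=16,th=35):
    u,v=map(int,uv); w=im[v-r:v+r+1,u-r:u+r+1].astype(float)
    # saturation-free dark grey on cream
    m=(w[...,0]-w[...,2]<12)&(w.mean(2)<150)
    n,l,s,ce=cv2.connectedComponentsWithStats(m.astype(np.uint8)); i=1+np.argmax(s[1:,4])
    return ce[i]+[u-r,v-r],s[i]
E
python3 - <<'E'
from fit import *
im=cv2.imread('pics/w1.png')[:,:,::-1]; c,T=cam('wrist')
for uv in [(362,196),(367,104)]:
    print(blob(im,uv)); g=cv2.resize(im[uv[1]-25:uv[1]+25,uv[0]-25:uv[0]+25],(300,300),interpolation=cv2.INTER_NEAREST)
    cv2.imwrite(f'pics/c{uv[1]}.png',g[:,:,::-1])
g=cv2.hconcat([cv2.imread('pics/c196.png'),cv2.imread('pics/c104.png')]); cv2.imwrite('pics/cc.png',g)
L=np.array([(.048,0,.027),(-.048,0,.027),(.085,.045,0),(-.085,.045,0),(.085,-.145,0),(-.085,-.145,0)])
uv=np.array([(362,196.5),(367,104),(395,218),(406.5,68),(237,217.5),(228.5,70)])
w=np.array([2,2,1,1,1,1])[:,None]
f=lambda x:((proj(c,T,x[:3]+L@panelR(x[3]).T)-uv)*w).ravel()
r=least_squares(f,[.7,.03,.112,-6]);print(r.x,r.fun.reshape(-1,2))
r=least_squares(lambda x:f([x[0],x[1],.112,x[2]]),[.7,.03,-6]);print(r.x,r.fun.reshape(-1,2))
E
```

```text
(array([361.3304, 195.0134]), array([  7,   6,  18,  18, 224], dtype=int32))
(array([366.3287, 104.2768]), array([  6,   6,  20,  21, 289], dtype=int32))
[ 0.7015  0.039   0.1042 -4.8852] [[ 0.4322 -0.823 ]
 [-0.5341  1.2967]
 [-0.689   0.3506]
 [ 0.5783  0.0139]
 [ 2.2139  0.551 ]
 [-1.6181 -1.9625]]
[ 0.6936  0.0386 -4.4421] [[ 1.6258  4.3877]
 [-0.0208  0.2089]
 [ 1.1741  3.2251]
 [ 2.2619 -2.0929]
 [-0.439   3.9445]
 [-6.0638 -2.779 ]]
```

View pics/cc.png

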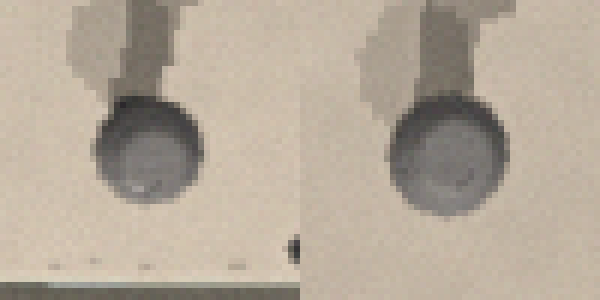

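Run:
```python
from fit import *
c,T=cam('wrist')
L=np.array([(.048,0,.027),(-.048,0,.027),(.085,.045,0),(-.085,.045,0),(.085,-.145,0),(-.085,-.145,0)])
uv=np.array([(362.2,198),(367,105.7),(395,218),(406.5,68),(237,217.5),(228.5,70)])
w=np.array([2,2,1,1,1,1])[:,None]
f=lambda x:((proj(c,T,x[:3]+L@panelR(x[3]).T)-uv)*w).ravel()
r=least_squares(f,[.7,.03,.112,-6],loss='soft_l1');print(r.x,f(r.x).reshape(-1,2))
w[2:]=.3
r=least_squares(f,[.7,.03,.112,-6]);print(r.x,f(r.x).reshape(-1,2))
# guard approach
A=pose()
for z in (.20,):
  B=mk(Rz(-2)@DOWN,[.437,-.074,z]); step(A,B)
```

```text
[ 0.7025  0.0392  0.1047 -4.8732] [[ 0.2785 -2.0894]
 [-0.3054  0.1388]
 [-0.6204  1.0899]
 [ 0.6179  1.1341]
 [ 2.5301  1.3038]
 [-1.2605 -0.8152]]
[ 0.6996  0.0387  0.1077 -5.0674] [[ 0.  0.]
 [ 0.  0.]
 [-0.  0.]
 [ 0.  0.]
 [ 0.  0.]
 [-0. -0.]]
rel mm [ -47.5584  -84.7753 -146.4812] deg [-2.8599 44.1445  1.3197] | rows 7 shift m [ 0.0003 -0.0116 -0.0228] turn [-0.41  6.31  0.19]
```

Request:
arm_command:
  plan:
    - [[0,-0.0116,-0.0228,-0.4,6.3,0.2,0.085],[0,-0.0116,-0.0228,-0.4,6.3,0.2,0.085],[0,-0.0116,-0.0228,-0.4,6.3,0.2,0.085],[0,-0.0116,-0.0228,-0.4,6.3,0.2,0.085],[0,-0.0116,-0.0228,-0.4,6.3,0.2,0.085],[0,-0.0116,-0.0228,-0.4,6.3,0.2,0.085],[0,-0.0116,-0.0228,-0.4,6.3,0.2,0.085],[0,0,0,0,0,0,0.085]]

```text
t: 3.48
tool_pos: [0.4234, -0.064, 0.1979]
tool_rot: [0.013, 1.615, -0.004]
contact_force: [0.4, 0.0, 0.1]
opening: 0.0852
```

Run:
```python
from h import *
o=ctrl.get_obs(); A=pose(o);print(o['t'],A)
c,T=cam('wrist',o); im=save('wrist','w2.png')
for th in ['guard','guard_grip']:
    print(th,[(round(d['conf'],2),toW(T,d['at'])) for d in mark_of('wrist',th)])
```

```text
3.4833 [[-0.0445  0.0107  0.999   0.4234]
 [ 0.0059  0.9999 -0.0105 -0.064 ]
 [-0.999   0.0055 -0.0445  0.1979]
 [ 0.      0.      0.      1.    ]]
guard [(0.67, array([ 0.4355, -0.0237,  0.0013]))]
guard_grip [(0.58, array([ 0.4357, -0.0731,  0.0239]))]
```

View pics/w2.png

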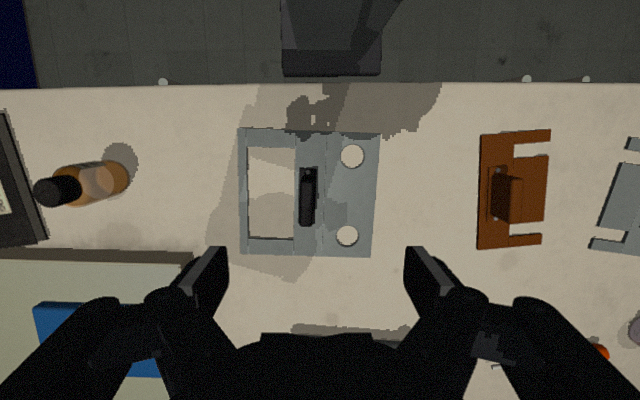

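The guard lies fin up, with holes at (352,157) near and (347,235) far, and the fin at (308,197). The grey keeper is at the right edge with its slot mouths facing −y.

Run:
```python
from fit import *
o=ctrl.get_obs(); c,T=cam('wrist',o); im=cv2.imread('pics/w2.png')[:,:,::-1]
H=[]
for uv in [(352,157),(347,235)]:
    w=im[uv[1]-16:uv[1]+17,uv[0]-16:uv[0]+17].astype(int); m=(w[...,0]-w[...,2]>12).astype(np.uint8)
    n,l,s,ce=cv2.connectedComponentsWithStats(m); i=l[16,16]; p=ce[i]+np.array(uv)-16
    H.append(onz(c,T,p,.0025)); print(p,s[i],H[-1])
d=H[1]-H[0]; m=(H[0]+H[1])/2; yaw=np.degrees(np.arctan2(d[1],d[0])); print(np.linalg.norm(d),m,yaw)
g=m+Rz(yaw)@[0,-.05,0]; print('fin',g)
A=pose(o)
B=mk(Rz(yaw)@DOWN,[g[0],g[1],.07]); step(A,B,.035)
B2=mk(Rz(yaw)@DOWN,[g[0],g[1],.012]); step(B,B2,.03)
```

```text
[351.7977 155.6372] [  5   3  23  24 430] [ 0.3947 -0.0203  0.0025]
[346.8491 234.8521] [  5   6  22  20 338] [ 0.4906 -0.0246  0.0025]
0.09602164066012708 [ 0.4427 -0.0225  0.0025] -2.525631348206155
fin [ 0.4405 -0.0724  0.0025]
rel mm [127.6428 -10.0072  20.5329] deg [ 1.9545 -2.1498 -0.303 ] | rows 4 shift m [ 0.032  -0.0024  0.0047] turn [ 0.49 -0.54 -0.08]
rel mm [58. -0.  0.] deg [0. 0. 0.] | rows 2 shift m [ 0.029 -0.     0.   ] turn [0. 0. 0.]
```

Request:
arm_command:
  plan:
    - [[0.032,-0.0024,0.0047,0.5,-0.54,-0.08,0.06],[0.032,-0.0024,0.0047,0.5,-0.54,-0.08,0.06],[0.032,-0.0024,0.0047,0.5,-0.54,-0.08,0.06],[0.032,-0.0024,0.0047,0.5,-0.54,-0.08,0.06],[0,0,0,0,0,0,0.06]]

```text
t: 4.05
tool_pos: [0.4471, -0.0684, 0.0713]
tool_rot: [0.027, 1.546, -0.034]
contact_force: [-1.0, 0.7, -0.7]
opening: 0.0602
```

Run:
```python
from h import *
A=pose();print(A[:3,3]); step(A,mk(Rz(-2.5)@DOWN,[.4405,-.0724,.0125]),.03)
```

```text
[ 0.4471 -0.0684  0.0713]
rel mm [58.6819 -3.9714 -7.8493] deg [0.2851 1.397  0.2347] | rows 2 shift m [ 0.0294 -0.002  -0.0037] turn [0.14 0.7  0.12]
```

Request:
arm_command:
  plan:
    - [[0.0,-0.004,-0.007,0.3,1.4,0.2,0.06],[0.025,0,0,0,0,0,0.06],[0.025,0,0,0,0,0,0.06],[0.006,0,0,0,0,0,0.06],[0,0,0,0,0,0,0.06]]

```text
t: 4.47
tool_pos: [0.4436, -0.0713, 0.0216]
tool_rot: [0.028, 1.563, -0.033]
contact_force: [-0.3, -0.1, 1.6]
opening: 0.0599
```

Run:
```python
from h import *
A=pose();print(A); step(A,mk(Rz(-2.5)@DOWN,[.4405,-.0724,.0125]),.03)
```

```text
[[ 0.0076  0.0394  0.9992  0.4436]
 [-0.0033  0.9992 -0.0393 -0.0713]
 [-1.     -0.003   0.0078  0.0216]
 [ 0.      0.      0.      1.    ]]
rel mm [ 9.0795 -1.223  -3.1248] deg [0.2449 0.4456 0.1689] | rows 1 shift m [ 0.0091 -0.0012 -0.0031] turn [0.24 0.45 0.17]
```

Down and close.

Request:
arm_command:
  plan:
    - [[0.009,-0.001,-0.003,0.2,0.4,0.2,0.06],[0,0,0,0,0,0,0.03],[0,0,0,0,0,0,0.01],[0,0,0,0,0,0,0.005],[0,0,0,0,0,0,0.005],[0,0,0,0,0,0,0.005],[0,0,0,0,0,0,0.005]]
  squeeze: 80

```text
t: 5.05
tool_pos: [0.4457, -0.0738, 0.0204]
tool_rot: [0.031, 1.559, -0.036]
contact_force: [-0.5, -1.3, -1.4]
opening: 0.0126
```

Request:
arm_command:
  plan:
    - [[0,0,0,0,0,0,0.04],[0,0,0,0,0,0,0.04],[0.006,0,-0.003,0,0,0,0.04],[0.004,0,-0.002,0,0,0,0.04],[0.004,0,-0.001,0,0,0,0.04],[0,0,0,0,0,0,0.04]]

```text
t: 5.55
tool_pos: [0.4397, -0.0737, 0.0055]
tool_rot: [0.031, 1.558, -0.036]
contact_force: [-0.2, 1.0, -0.2]
opening: 0.0403
```

Request:
arm_command:
  plan:
    - [[-0.007,0,0.0005,0,0,0,0.04],[0,0,0,0,0,0,0.02],[0,0,0,0,0,0,0.005],[0,0,0,0,0,0,0.005],[0,0,0,0,0,0,0.005],[0,0,0,0,0,0,0.005]]

```text
t: 6.05
tool_pos: [0.4397, -0.0736, 0.0126]
tool_rot: [0.031, 1.559, -0.036]
contact_force: [0.6, -1.1, -1.3]
opening: 0.0131
```

Run:
```python
from h import *
A=pose(); A2=A.copy(); A2[2,3]+=.13; step(A,A2)
Rp=panelR(-5); p=np.array([.701,.037,.109])
B=mk(Rp@P2T,p+Rp@[-.001,-.0505,.10]); print(B); n,S=step(A2,B)
X=A2.copy()
for i in range(n): X=X@S; print(X[:3,3], (X@[0.012,0.05,-.075,1])[:3])
```

```text
rel mm [-129.9904   -0.3495    1.5396] deg [0. 0. 0.] | rows 4 shift m [-0.0325 -0.0001  0.0004] turn [-0.  0. -0.]
[[ 0.6666  0.0872  0.7403  0.6292]
 [-0.0583  0.9962 -0.0648 -0.0074]
 [-0.7431  0.      0.6691  0.1826]
 [ 0.      0.      0.      1.    ]]
rel mm [-37.9959  74.1225 187.0056] deg [  2.4935 -41.311   -0.8052] | rows 6 shift m [0.0032 0.0129 0.0321] turn [ 0.42 -6.89 -0.13]
[ 0.4723 -0.0621  0.1398] [ 0.4021 -0.0086  0.1178]
[ 0.5052 -0.0508  0.1409] [0.4385 0.0029 0.1103]
[ 0.5377 -0.0397  0.1458] [0.4756 0.0142 0.107 ]
[ 0.5695 -0.0288  0.1544] [0.5129 0.0252 0.1082]
[ 0.6002 -0.0181  0.1668] [0.5499 0.036  0.1137]
[ 0.6292 -0.0074  0.1826] [0.586  0.0466 0.1235]
```

Request:
arm_command:
  plan:
    - [[-0.033,0,0.0004,0,0,0,0.005],[-0.033,0,0.0004,0,0,0,0.005],[-0.033,0,0.0004,0,0,0,0.005],[-0.033,0,0.0004,0,0,0,0.005],[0.0025,0.011,0.028,0.36,-5.9,-0.12,0.005],[0.0025,0.011,0.028,0.36,-5.9,-0.12,0.005],[0.0025,0.011,0.028,0.36,-5.9,-0.12,0.005],[0.0025,0.011,0.028,0.36,-5.9,-0.12,0.005],[0.0025,0.011,0.028,0.36,-5.9,-0.12,0.005],[0.0025,0.011,0.028,0.36,-5.9,-0.12,0.005],[0,0,0,0,0,0,0.005]]

```text
t: 6.97
tool_pos: [0.6088, -0.014, 0.1776]
tool_rot: [0.041, 0.924, -0.079]
contact_force: [-0.7, -0.2, -2.5]
opening: 0.0131
```

Run:
```python
from h import *
o=ctrl.get_obs(); A=pose(o);print(o['t'],o['opening'],A)
Rp=panelR(-5); p=np.array([.701,.037,.109]); print('TCP in panel',(A[:3,3]-p)@Rp)
B=mk(Rp@P2T,p+Rp@[-.001,-.0505,.08]);step(A,B)
```

```text
6.9667 0.013059952376941882 [[ 0.5997  0.0856  0.7956  0.6088]
 [-0.0501  0.9963 -0.0694 -0.014 ]
 [-0.7986  0.0018  0.6018  0.1776]
 [ 0.      0.      0.      1.    ]]
TCP in panel [-0.019  -0.0588  0.1094]
rel mm [27.7758  8.2429 20.5454] deg [ 0.0035 -4.9986 -0.1334] | rows 1 shift m [0.0278 0.0082 0.0205] turn [ 0.   -5.   -0.13]
```

Request:
arm_command:
  plan:
    - [[0.014,0.004,0.01,0,-2.5,0,0.005],[0.014,0.004,0.01,0,-2.5,0,0.005],[0,0,0,0,0,0,0.005],[0,0,0,0,0,0,0.005]]

```text
t: 7.3
tool_pos: [0.6403, -0.0076, 0.1638]
tool_rot: [0.036, 0.846, -0.078]
contact_force: [0.7, 0.2, -1.4]
opening: 0.013
```

Run:
```python
from h import *
o=ctrl.get_obs(); A=pose(o);print(o['t'],o['opening'],A)
Rp=panelR(-5); p=np.array([.701,.037,.109]); print('TCP in panel',(A[:3,3]-p)@Rp)
B=mk(Rp@P2T,p+Rp@[-.001,-.0505,.06]);step(A,B)
save('wrist','w3.png')
```

```text
7.3 0.0129619686747458 [[ 0.6604  0.083   0.7463  0.6403]
 [-0.0543  0.9966 -0.0627 -0.0076]
 [-0.749   0.0009  0.6626  0.1638]
 [ 0.      0.      0.      1.    ]]
TCP in panel [-0.0054 -0.0498  0.0786]
rel mm [18.5303 -0.8075  4.5437] deg [ 0.1477 -0.5012 -0.1977] | rows 1 shift m [ 0.0185 -0.0008  0.0045] turn [ 0.15 -0.5  -0.2 ]
```

View pics/w3.png

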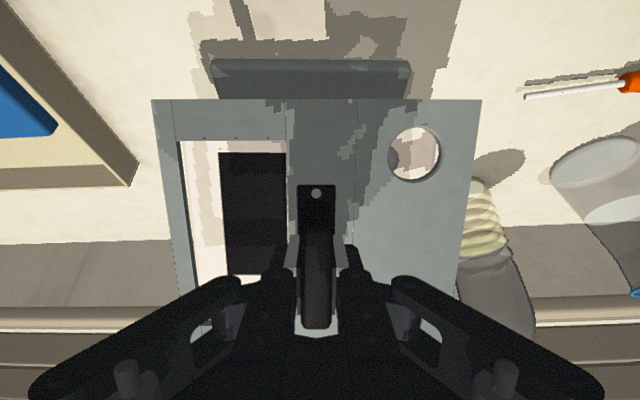

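The lower hole is at (414,154), and part of the lower stud head shows through it on its left side, around (397,157). The upper hole is hidden by the fingers. I compare this with the predicted projections.

Run:
```python
from fit import *
o=ctrl.get_obs(); c,T=cam('wrist',o); A=pose(o); im=cv2.imread('pics/w3.png')
Rp=panelR(-5); p=np.array([.701,.037,.109])
# guard frame in tool: z_g=-tx, y_g=ty, x_g=tz ; guard origin at tool (0.0126, .05, .001)
def G(q): return (A@np.r_[0.0126-q[2],.05+q[1],.001+q[0],1])[:3]
print('hole pred',proj(c,T,[G((-.048,0,.005)),G((-.048,0,0))]))
print('head pred',proj(c,T,[p+Rp@[-.048,0,.027],p+Rp@[-.048,0,.018]]))
def px(P): return proj(c,T,P)[0]
print('px/mm at head', px(p+Rp@[-.048,.001,.027])-px(p+Rp@[-.048,0,.027]), px(p+Rp@[-.047,0,.027])-px(p+Rp@[-.048,0,.027]))
th=np.linspace(0,2*np.pi,40)
big=cv2.resize(im[115:195,370:470],(800,640),interpolation=cv2.INTER_NEAREST)[:600]
for f,col in [(lambda t:G((-.048+.0135*np.cos(t),.0135*np.sin(t),.005)),(0,0,255)),(lambda t:p+Rp@[-.048+.01*np.cos(t),.01*np.sin(t),.027],(0,255,0))]:
    pts=((proj(c,T,np.array([f(t) for t in th]))-[370,115]+.5)*8).astype(int); cv2.polylines(big,[pts],True,col,1)
cv2.imwrite('pics/w3c.png',big)
```

```text
hole pred [[413.7499 158.7182]
 [410.7281 157.3419]]
head pred [[391.2071 157.0988]
 [387.9539 155.3981]]
px/mm at head [1.5191 0.0072] [-0.1039  1.5241]
```

View pics/w3c.png

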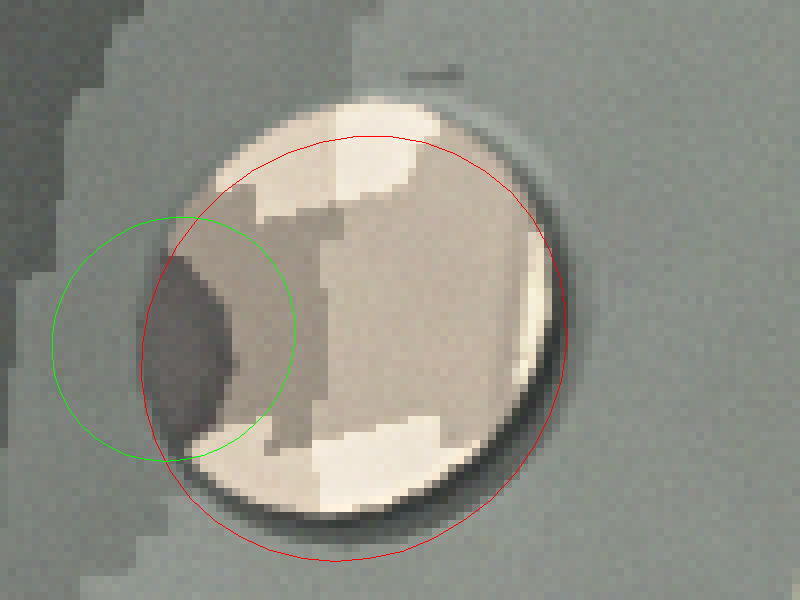

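Run:
```python
from h import *
A=pose(); Rp=panelR(-5); p=np.array([.701,.037,.109])
step(A,mk(Rp@P2T,p+Rp@[.0028,-.0545,.0486]))
```

```text
rel mm [29.8724 -4.7703  8.8285] deg [ 0.1335 -0.526  -0.194 ] | rows 1 shift m [ 0.0299 -0.0048  0.0088] turn [ 0.13 -0.53 -0.19]
```

Align laterally first, then approach part of the way.

Request:
arm_command:
  plan:
    - [[0.006,-0.0048,0.0088,0.1,-0.5,-0.2,0.005],[0.008,0,0,0,0,0,0.005],[0.008,0,0,0,0,0,0.005],[0.006,0,0,0,0,0,0.005],[0,0,0,0,0,0,0.005],[0,0,0,0,0,0,0.005],[0,0,0,0,0,0,0.005]]

```text
t: 7.93
tool_pos: [0.6666, -0.0172, 0.1474]
tool_rot: [0.036, 0.84, -0.084]
contact_force: [0.7, -0.1, -1.7]
opening: 0.0133
```

```bash
cat > ov.py <<'E'
import sys
from fit import *
def overlay(fn,P,psi,box,sc,gt):
    o=ctrl.get_obs(); c,T=cam('wrist',o); A=pose(o); im=save('wrist',fn)[:,:,::-1]
    Rp=panelR(psi); P=np.array(P)
    print(o['t'],'dq',np.abs(o['dq']).max(),o['opening'],o['contact_force'],'TCP in panel',((A[:3,3]-P)@Rp*1e3),'R',R.from_matrix((Rp@P2T).T@A[:3,:3]).as_rotvec(degrees=True))
    G=lambda q:(A@np.r_[gt[0]-q[2],gt[1]+q[1],gt[2]+q[0],1])[:3]
    u,v,w,h=box; big=cv2.resize(im[v:v+h,u:u+w],None,fx=sc,fy=sc,interpolation=cv2.INTER_NEAREST)
    th=np.linspace(0,2*np.pi,40)
    for s in (-.048,.048):
      for f,col in [(lambda t:G((s+.0135*np.cos(t),.0135*np.sin(t),.005)),(0,0,255)),(lambda t:P+Rp@[s+.01*np.cos(t),.01*np.sin(t),.027],(0,255,0))]:
        pts=((proj(c,T,np.array([f(t) for t in th]))-[u,v]+.5)*sc).astype(int); cv2.polylines(big,[pts],True,col,1)
    cv2.imwrite('pics/c_'+fn,big)
E
python3 - <<'E'
from ov import *
Rp=panelR(-5)
P=np.array([.701,.037,.109])+Rp@[.0014,-.0045,0]; print(P)
overlay('w4.png',P,-5,(340,90,140,110),5,(.0126,.05,-.0014))
E
```

```text
[0.7016 0.0324 0.1099]
7.9333 dq 0.005500161639273175 0.013277939427336953 [ 0.6799 -0.0802 -1.6525] TCP in panel [  2.2947 -52.5343  48.2881] R [ 0.0348  0.1514 -0.1235]
```

View pics/c_w4.png

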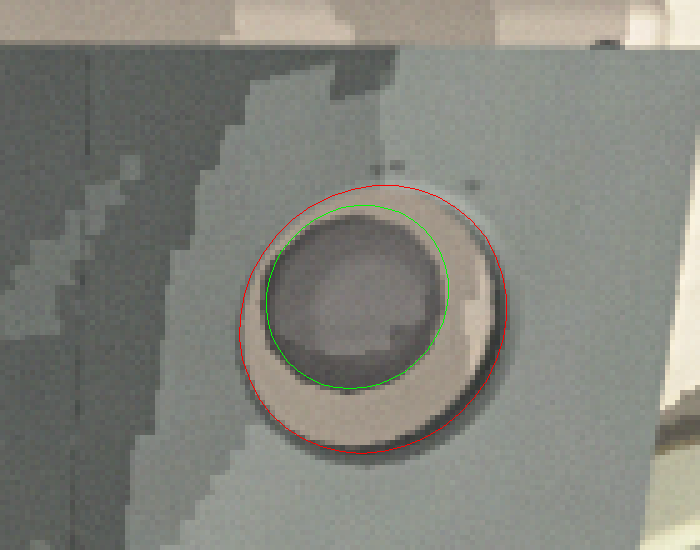

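Hole and head agree well: a 2 mm shift left will centre them. Advance in small steps, watching the force.

Request:
arm_command:
  plan:
    - [[0,0.002,0,0,-0.15,0.1,0.005],[0.004,0,0,0,0,0,0.005],[0.006,0,0,0,0,0,0.005],[0.006,0,0,0,0,0,0.005],[0.004,0,0,0,0,0,0.005],[0,0,0,0,0,0,0.005],[0,0,0,0,0,0,0.005]]

```text
t: 8.57
tool_pos: [0.6815, -0.0159, 0.1317]
tool_rot: [0.037, 0.836, -0.082]
contact_force: [0.3, 0.8, -2.1]
opening: 0.013
```

Run:
```python
from ov import *
overlay('w5.png',[.7016,.0324,.1099],-5,(340,90,140,110),5,(.0126,.05,-.0014))
```

```text
8.5667 dq 0.01792586588528421 0.01304821194190501 [ 0.3073  0.8299 -2.0619] TCP in panel [  2.8892 -49.8699  26.7944] R [ 0.009  -0.0892  0.0078]
```

Request:
arm_command:
  plan:
    - [[0.004,-0.0005,-0.0005,0,0,0,0.005],[0.004,0,0,0,0,0,0.005],[0.003,0,0,0,0,0,0.005],[0.001,0,0,0,0,0,0.005],[0,0,0,0,0,0,0.005],[0,0,0,0,0,0,0.005]]

```text
t: 9.12
tool_pos: [0.6892, -0.017, 0.1234]
tool_rot: [0.035, 0.836, -0.082]
contact_force: [-5.9, -0.2, 1.0]
opening: 0.0131
```

Run:
```python
from ov import *
overlay('w6.png',[.7016,.0324,.1099],-5,(340,90,140,110),5,(.0126,.05,-.0014))
```

```text
9.1167 dq 0.00858636498764579 0.013140831012565088 [-5.8951 -0.2138  1.0499] TCP in panel [  3.076  -50.2481  15.4175] R [-0.0746 -0.0977  0.0024]
```

Request:
arm_command:
  plan:
    - [[-0.0005,-0.0005,-0.003,0,0,0,0.005],[0,-0.0005,-0.003,0,0,0,0.005],[0,0,-0.002,0,0,0,0.005],[0,0,0,0,0,0,0.005]]

```text
t: 9.5
tool_pos: [0.6829, -0.0176, 0.1183]
tool_rot: [0.035, 0.834, -0.082]
contact_force: [-0.8, 0.5, -0.4]
opening: 0.0127
```

```bash
cat > st.py <<'E'
from h import *
o=ctrl.get_obs();A=pose(o);Rp=panelR(-5)
print(o['t'],'TCP panel mm',(A[:3,3]-[.7016,.0324,.1099])@Rp*1e3,'F panel',o['contact_force']@Rp,'rot',R.from_matrix((Rp@P2T).T@A[:3,:3]).as_rotvec(degrees=True))
E
python3 st.py
```

```text
9.5 TCP panel mm [ -4.9888 -51.4665  15.8178] F panel [-0.8898  0.4281  0.2453] rot [-0.0757 -0.1679 -0.0079]
```

Request:
arm_command:
  plan:
    - [[0,0,-0.001,0,0,0,0.005],[0,0,-0.001,0,0,0,0.005],[0,0,-0.001,0,0,0,0.005],[0,0,0,0,0,0,0.005]]

```text
t: 9.83
tool_pos: [0.6819, -0.0177, 0.1176]
tool_rot: [0.036, 0.83, -0.082]
contact_force: [0.7, 0.4, -1.6]
opening: 0.0131
```

```bash
python3 st.py
```

```text
9.8333 TCP panel mm [ -6.1731 -51.6121  15.9743] F panel [-0.6061  0.4505 -1.617 ] rot [-0.0334 -0.4045 -0.0237]
```

Request:
arm_command:
  plan:
    - [[0.0008,0,-0.001,0,0.3,0,0.005],[0,0,-0.001,0,0,0,0.005],[0,0,0,0,0,0,0.005]]

```text
t: 10.08
tool_pos: [0.682, -0.0176, 0.1173]
tool_rot: [0.036, 0.833, -0.082]
contact_force: [-0.5, 0.5, -1.4]
opening: 0.0125
```

```bash
python3 st.py
```

```text
10.0833 TCP panel mm [ -6.293  -51.5416  15.6574] F panel [-1.3617  0.4449 -0.7154] rot [-0.0084 -0.2667 -0.0224]
```

Request:
arm_command:
  plan:
    - [[0,0,0,0,0,0,0.03],[0,0,0,0,0,0,0.04],[0,0,0,0,0,0,0.04],[-0.01,0,0,0,0,0,0.04],[-0.025,0,0,0,0,0,0.04],[-0.035,0,0,0,0,0,0.04],[-0.035,0,0,0,0,0,0.04],[-0.035,0,0,0,0,0,0.04],[0,0,0,0,0,0,0.04]]

```text
t: 10.83
tool_pos: [0.5842, -0.0094, 0.2232]
tool_rot: [0.035, 0.838, -0.083]
contact_force: [0.3, -0.6, 1.7]
opening: 0.0399
```

Run:
```python
from ov import *
overlay('w7.png',[.7016,.0324,.1099],-5,(200,20,260,220),3,(.0126,.05,-.0014))
A=pose();print(A[:3,3])
B=mk(Rz(-13)@DOWN,[.43,.352,.2]); step(A,B)
```

```text
10.8333 dq 0.06464794538476505 0.039907415090705556 [ 0.3434 -0.5992  1.701 ] TCP in panel [ -8.3779 -51.8415 160.0024] R [-0.055   0.0417 -0.0509]
[ 0.5843 -0.0095  0.2203]
rel mm [-108.4679  346.6594 -151.4853] deg [ 7.6594 41.6956 -2.8562] | rows 10 shift m [-0.0061  0.0334 -0.0204] turn [ 0.77  4.17 -0.29]
```

View pics/w7.png

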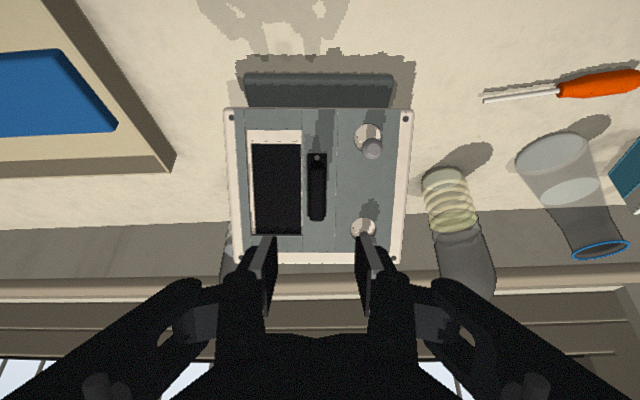

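The guard lies flat on the panel with both studs through its holes: lower head at (373,149), upper at (365,232). Now the keeper.

Request:
arm_command:
  plan:
    - [[-0.006,0.033,-0.02,0.8,4.2,-0.3,0.06],[-0.006,0.033,-0.02,0.8,4.2,-0.3,0.06],[-0.006,0.033,-0.02,0.8,4.2,-0.3,0.06],[-0.006,0.033,-0.02,0.8,4.2,-0.3,0.06],[-0.006,0.033,-0.02,0.8,4.2,-0.3,0.06],[-0.006,0.033,-0.02,0.8,4.2,-0.3,0.06],[-0.006,0.033,-0.02,0.8,4.2,-0.3,0.06],[-0.006,0.033,-0.02,0.8,4.2,-0.3,0.06],[-0.006,0.033,-0.02,0.8,4.2,-0.3,0.06],[-0.006,0.033,-0.02,0.8,4.2,-0.3,0.06],[0,0,0,0,0,0,0.06],[0,0,0,0,0,0,0.06]]

```text
t: 11.88
tool_pos: [0.428, 0.3621, 0.1844]
tool_rot: [0.183, 1.62, -0.21]
contact_force: [1.0, -0.4, -0.5]
opening: 0.0603
```

Run:
```python
from h import *
o=ctrl.get_obs(); A=pose(o);print(o['t'],A)
c,T=cam('wrist',o); im=save('wrist','w8.png')
for th in ['keeper','keeper_grip']:
    print(th,[(round(d['conf'],2),toW(T,d['at'])) for d in mark_of('wrist',th)])
for i,d in enumerate(cut_out('wrist','keeper')):
    m=d['mask'].astype(np.uint8); ys,xs=np.nonzero(m); print(d['conf'],xs.mean(),ys.mean(),m.sum(),im[m>0].mean(0))
```

```text
11.8833 [[-0.0598  0.2456  0.9675  0.428 ]
 [-0.0097  0.9691 -0.2466  0.3621]
 [-0.9982 -0.0242 -0.0555  0.1844]
 [ 0.      0.      0.      1.    ]]
keeper [(0.77, array([0.4485, 0.3228, 0.0019])), (0.75, array([0.4291, 0.1781, 0.0023])), (0.57, array([0.4463, 0.6482, 0.0036]))]
keeper_grip [(0.69, array([0.4355, 0.6241, 0.0263])), (0.66, array([0.4478, 0.3527, 0.0226])), (0.65, array([0.4391, 0.1504, 0.0253]))]
0.88 156.99417604235606 230.77617471872932 7555 [85.3171 49.3497 21.3379]
0.69 299.3361247101262 206.97513527441382 7762 [111.3838 114.3209 108.8356]
0.56 572.2738468428123 135.85691894312583 8932 [  4.7496 112.8285 104.7586]
```

View pics/w8.png

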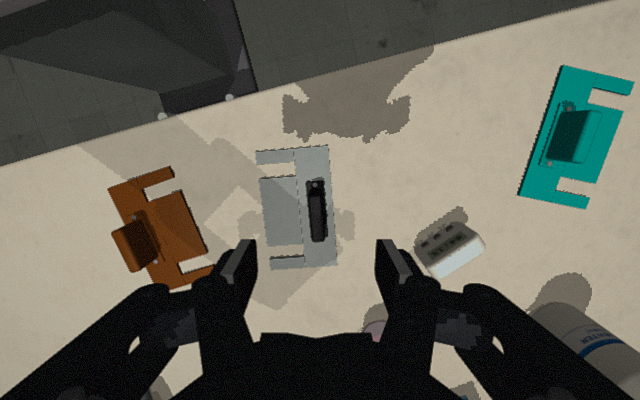

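The grey keeper sits between the jaws. Its left-edge corners are (329,145) and (336,265), its mouth-edge corners (256,151) and (271,269), and its fin is at (317,212).

Run:
```python
from fit import *
c,T=cam('wrist'); A=pose()
L=np.array([(-.07,.046,.005),(.07,.046,.005),(-.07,-.034,.005),(.07,-.034,.005)])
im=cv2.imread('pics/w8.png')
uv=np.float32([(328.5,145),(336,265),(256,151),(270.5,269)])
f=lambda x:(proj(c,T,np.r_[x[:2],0]+L@Rz(x[2]).T)-uv).ravel()
r=least_squares(f,[.445,.324,-13],loss='soft_l1');print(r.x,f(r.x).reshape(-1,2))
g=np.r_[r.x[:2],0]+Rz(r.x[2])@[0,.028,0];print('fin',g)
B=mk(Rz(r.x[2])@DOWN,[g[0],g[1],.06]); step(A,B,.035)
```

```text
[ 0.4471  0.3237 -9.9481] [[ 0.1791  0.3518]
 [ 0.6893 -0.2413]
 [-0.2649  0.0552]
 [-0.5605 -0.1918]]
fin [0.4519 0.3513 0.    ]
rel mm [124.1136   0.371   31.8764] deg [-4.4941 -3.1402  1.1837] | rows 4 shift m [ 0.0312 -0.0004  0.0073] turn [-1.12 -0.79  0.3 ]
```

Request:
arm_command:
  plan:
    - [[0.031,-0.0004,0.007,-1.1,-0.8,0.3,0.06],[0.031,-0.0004,0.007,-1.1,-0.8,0.3,0.06],[0.031,-0.0004,0.007,-1.1,-0.8,0.3,0.06],[0.025,-0.0004,0.007,-1.1,-0.8,0.3,0.06],[0,0,0,0,0,0,0.06],[0,0,0,0,0,0,0.06]]

```text
t: 12.58
tool_pos: [0.4555, 0.346, 0.0675]
tool_rot: [0.146, 1.553, -0.137]
contact_force: [0.4, 0.1, 1.1]
opening: 0.0599
```

Run:
```python
from h import *
A=pose();print(A[:3,3]); step(A,mk(Rz(-10)@DOWN,[.4519,.3513,.013]),.03)
```

```text
[0.4555 0.346  0.0675]
rel mm [54.4388  4.1491 -5.2097] deg [-0.3436  0.7131 -0.377 ] | rows 2 shift m [ 0.0272  0.0021 -0.0025] turn [-0.17  0.36 -0.19]
```

Request:
arm_command:
  plan:
    - [[0.006,0.004,-0.005,-0.3,0.7,-0.4,0.06],[0.02,0,0,0,0,0,0.06],[0.02,0,0,0,0,0,0.05],[0.006,0,0,0,0,0,0.04],[0,0,0,0,0,0,0.04],[0,0,0,0,0,0,0.04]]

```text
t: 13.08
tool_pos: [0.4563, 0.3545, 0.0246]
tool_rot: [0.147, 1.557, -0.134]
contact_force: [-0.3, -1.0, -0.3]
opening: 0.0397
```

Run:
```python
from h import *
A=pose();print(A[:3,3]); step(A,mk(Rz(-10)@DOWN,[.4519,.3513,.0125]),.03)
```

```text
[0.4563 0.3545 0.0246]
rel mm [12.0232 -4.0005 -3.8832] deg [-0.2319  0.5016 -0.5173] | rows 1 shift m [ 0.012  -0.004  -0.0039] turn [-0.23  0.5  -0.52]
```

Request:
arm_command:
  plan:
    - [[0.004,-0.004,-0.004,-0.2,0.5,-0.5,0.04],[0.004,0,0,0,0,0,0.04],[0.004,0,0,0,0,0,0.04],[0,0,0,0,0,0,0.04],[0,0,0,0,0,0,0.04]]

```text
t: 13.5
tool_pos: [0.4542, 0.3533, 0.0171]
tool_rot: [0.14, 1.561, -0.133]
contact_force: [0.1, -1.0, -0.4]
opening: 0.0402
```

Request:
arm_command:
  plan:
    - [[0.003,-0.002,-0.002,0,0,-0.3,0.04],[0.002,0,0,0,0,0,0.04],[0,0,0,0,0,0,0.02],[0,0,0,0,0,0,0.005],[0,0,0,0,0,0,0.005],[0,0,0,0,0,0,0.005],[0,0,0,0,0,0,0.005]]
  squeeze: 80

```text
t: 14.08
tool_pos: [0.452, 0.3517, 0.0121]
tool_rot: [0.136, 1.561, -0.137]
contact_force: [0.2, 0.2, -0.8]
opening: 0.013
```

Run:
```python
from fit import *
A=pose();print(A)
# panel refined from w7 at its pose unavailable; use estimate
k=np.array([.4471,.3237,0]);print('TCP in keeper',(A[:3,3]-k)@Rz(-10))
A2=A.copy();A2[2,3]+=.17; step(A,A2)
Rp=panelR(-5); P=np.array([.7016,.0324,.1099])
B=mk(Rp@P2T,P+Rp@[.0,.028+.07,.0126+.07]); print(B); n,S=step(A2,B); X=A2.copy()
for i in range(n): X=X@S; print(X[:3,3])
```

```text
[[ 0.0058  0.1737  0.9848  0.452 ]
 [-0.0012  0.9848 -0.1737  0.3517]
 [-1.     -0.0002  0.0059  0.0121]
 [ 0.      0.      0.      1.    ]]
TCP in keeper [-0.      0.0284  0.0121]
rel mm [-169.997    -0.0294    1.0061] deg [ 0. -0.  0.] | rows 5 shift m [-0.034  -0.      0.0002] turn [0. 0. 0.]
[[ 0.6666  0.0872  0.7403  0.6551]
 [-0.0583  0.9962 -0.0648  0.1348]
 [-0.7431  0.      0.6691  0.1713]
 [ 0.      0.      0.      1.    ]]
rel mm [  12.2101 -178.2878  237.5857] deg [ -4.7646 -41.6344   1.856 ] | rows 8 shift m [ 0.0106 -0.0234  0.0275] turn [-0.6  -5.2   0.23]
[0.4751 0.3238 0.1717]
[0.4994 0.2961 0.1637]
[0.5245 0.2686 0.1583]
[0.5503 0.2413 0.1556]
[0.5765 0.2142 0.1555]
[0.6028 0.1874 0.1581]
[0.6291 0.161  0.1633]
[0.6551 0.1348 0.1713]
```

Run:
```python
from h import *
c,T=cam('scene'); 
for uv in [(247,180),(258,187),(268,183),(240,219)]: print('scene z0',onz(c,T,uv,0))
o,d=ray(c,T,(252,136)); 
c,T=cam('top'); print('top z0',onz(c,T,(322,144),0)); o2,d2=ray(c,T,(322.5,126))
M=np.stack([d,-d2],1); s=np.linalg.lstsq(M,o2-o,rcond=None)[0]; print('cap',o+d*s[0],o2+d2*s[1])
```

```text
scene z0 [0.8746 0.1917 0.    ]
scene z0 [0.8207 0.1926 0.    ]
scene z0 [0.8048 0.1572 0.    ]
scene z0 [0.774  0.3332 0.    ]
top z0 [0.811  0.1752 0.    ]
cap [0.8317 0.1722 0.2207] [0.8327 0.173  0.221 ]
```

Request:
arm_command:
  plan:
    - [[-0.034,0,0,0,0,0,0.005],[-0.034,0,0,0,0,0,0.005],[-0.034,0,0,0,0,0,0.005],[-0.034,0,0,0,0,0,0.005],[-0.034,0,0,0,0,0,0.005],[0,0,0,0,0,0,0.005]]

```text
t: 14.58
tool_pos: [0.4465, 0.349, 0.181]
tool_rot: [0.129, 1.575, -0.146]
contact_force: [2.9, 0.4, 0.9]
opening: 0.013
```

Run:
```python
from h import *
A=pose(); Rp=panelR(-5); P=np.array([.7016,.0324,.1099])
B=mk(Rp@P2T,P+Rp@[.001,.028+.062,.065]); n,S=step(A,B,.034); X=A.copy()
```

```text
rel mm [  22.3308 -181.1353  256.033 ] deg [ -4.5702 -42.4202   2.4622] | rows 10 shift m [ 0.0103 -0.0191  0.0234] turn [-0.46 -4.24  0.25]
```

Request:
arm_command:
  plan:
    - [[0.0103,-0.019,0.0234,-0.46,-4.24,0.25,0.005],[0.0103,-0.019,0.0234,-0.46,-4.24,0.25,0.005],[0.0103,-0.019,0.0234,-0.46,-4.24,0.25,0.005],[0.0103,-0.019,0.0234,-0.46,-4.24,0.25,0.005],[0.0103,-0.019,0.0234,-0.46,-4.24,0.25,0.005],[0.0103,-0.019,0.0234,-0.46,-4.24,0.25,0.005],[0.0103,-0.019,0.0234,-0.46,-4.24,0.25,0.005],[0.0103,-0.019,0.0234,-0.46,-4.24,0.25,0.005],[0.0103,-0.019,0.0234,-0.46,-4.24,0.25,0.005],[0,0,0,0,0,0,0.005],[0,0,0,0,0,0,0.005]]

```text
t: 15.5
tool_pos: [0.6477, 0.1408, 0.1471]
tool_rot: [0.041, 0.892, -0.083]
contact_force: [-0.3, 0.1, -1.4]
opening: 0.0129
```

Run:
```python
from h import *
A=pose(); Rp=panelR(-5); P=np.array([.7016,.0324,.1099])
print((A[:3,3]-P)@Rp)
B=mk(Rp@P2T,P+Rp@[.001,.028+.060,.055]); n,S=step(A,B,.034); X=A.copy()
```

```text
[-0.022   0.1033  0.0699]
rel mm [ 13.5813 -15.2235  23.8409] deg [-0.1378 -3.1596  0.0142] | rows 1 shift m [ 0.0136 -0.0152  0.0238] turn [-0.14 -3.16  0.01]
```

Request:
arm_command:
  plan:
    - [[0.002,-0.007,0.012,0,-1.6,0,0.005],[0.006,-0.007,0.012,0,-1.6,0,0.005],[0.006,0,0,0,0,0,0.005],[0,0,0,0,0,0,0.005],[0,0,0,0,0,0,0.005]]

```text
t: 15.92
tool_pos: [0.6706, 0.1257, 0.146]
tool_rot: [0.039, 0.847, -0.083]
contact_force: [0.1, -0.3, -1.8]
opening: 0.0126
```

```bash
cat > ovk.py <<'E'
from fit import *
# draw keeper outline (red, local kt = keeper origin in tool), studs (green head front, blue neck at guard top)
def over(fn,kt,P=(.7016,.0324,.1099),psi=-5,dz=.0026,box=(190,60,260,190),sc=3):
    o=ctrl.get_obs(); c,T=cam('wrist',o); A=pose(o); im=save('wrist',fn)[:,:,::-1].copy()
    Rp=panelR(psi); P=np.array(P)
    print(o['t'],o['opening'],'F',o['contact_force']@Rp,'TCP in panel',((A[:3,3]-P)@Rp*1e3),'R',R.from_matrix((Rp@P2T).T@A[:3,:3]).as_rotvec(degrees=True))
    K=lambda q:(A@np.r_[kt[0]-q[2],kt[1]+q[1],kt[2]+q[0],1])[:3]
    u,v,w,h=box; big=cv2.resize(im[v:v+h,u:u+w],None,fx=sc,fy=sc,interpolation=cv2.INTER_NEAREST)
    def line(pts,col): cv2.polylines(big,[((proj(c,T,np.array(pts))-[u,v]+.5)*sc).astype(int)],True,col,1)
    line([K((x,y,.005)) for x,y in [(-.07,.046),(.07,.046),(.07,-.034),(.056,-.034),(.056,.008),(.04,.008),(.04,-.034),(-.04,-.034),(-.04,.008),(-.056,.008),(-.056,-.034),(-.07,-.034)]],(0,0,255))
    th=np.linspace(0,2*np.pi,40)
    for s in (-.048,.048):
        line([P+Rp@[s+.0007+.01*np.cos(t),-.0005+.01*np.sin(t),.027+dz] for t in th],(0,255,0))
    cv2.imwrite('pics/c_'+fn,big)
E
python3 - <<'E'
from ovk import *
over('w9.png',(.0121,-.0284,0))
E
```

```text
15.9167 0.012552835608581125 F [-1.0698 -0.3018 -1.4042] TCP in panel [-4.835  90.2261 52.8932] R [ 0.1121  0.5858 -0.0349]
```

View pics/c_w9.png

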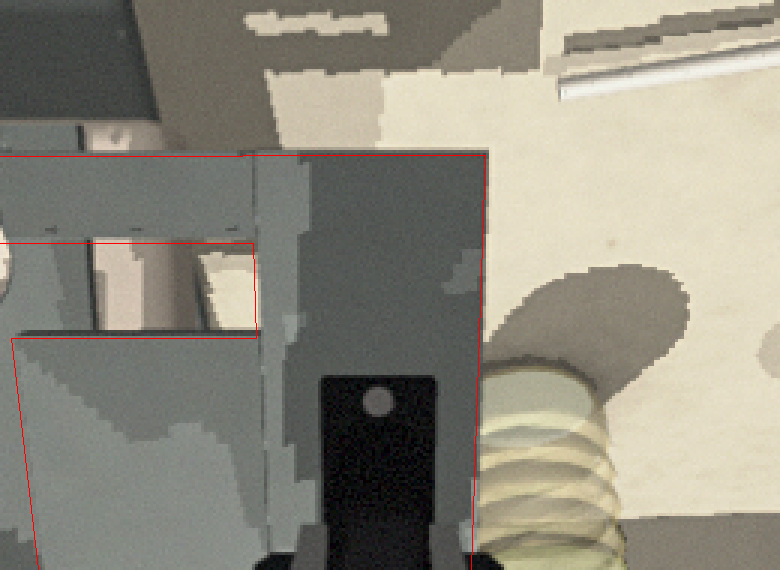

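The keeper outline matches the picture to within 1 mm. Align x, then descend to the gap height.

Request:
arm_command:
  plan:
    - [[0,0,0.0064,-0.1,-0.6,0,0.005],[0.008,0,0,0,0,0,0.005],[0.01,0,0,0,0,0,0.005],[0.007,0,0,0,0,0,0.005],[0.003,0,0,0,0,0,0.005],[0,0,0,0,0,0,0.005],[0,0,0,0,0,0,0.005]]

```text
t: 16.55
tool_pos: [0.6953, 0.1258, 0.1263]
tool_rot: [0.035, 0.839, -0.08]
contact_force: [0.0, -0.2, -1.6]
opening: 0.0129
```

```bash
python3 st.py
```

```text
16.55 TCP panel mm [ 0.2316 92.5195 21.8033] F panel [-1.0376 -0.233  -1.2462] rot [-0.1153  0.104   0.0677]
```

Request:
arm_command:
  plan:
    - [[-0.0015,-0.002,0.0013,0.1,-0.1,-0.1,0.005],[0,-0.008,0,0,0,0,0.005],[0,-0.008,0,0,0,0,0.005],[0,-0.004,0,0,0,0,0.005],[0,0,0,0,0,0,0.005],[0,0,0,0,0,0,0.005]]

```text
t: 17.05
tool_pos: [0.6932, 0.1029, 0.1293]
tool_rot: [0.036, 0.836, -0.083]
contact_force: [-0.1, 0.9, -1.2]
opening: 0.013
```

Run:
```python
from ovk import *
over('w10.png',(.0121,-.0284,-.0008),box=(130,40,266,200))
```

```text
17.05 0.012957149562752327 F [-0.9425  0.901  -0.793 ] TCP in panel [ 2.1554 69.4648 24.1124] R [ 0.0039 -0.0538 -0.0472]
```

Request:
arm_command:
  plan:
    - [[0.0006,-0.003,-0.0005,0,0,0,0.005],[0,-0.004,0,0,0,0,0.005],[0,-0.003,0,0,0,0,0.005],[0,0,0,0,0,0,0.005]]

```text
t: 17.43
tool_pos: [0.6924, 0.0931, 0.1289]
tool_rot: [0.035, 0.836, -0.081]
contact_force: [0.2, -0.3, -1.9]
opening: 0.0132
```

```bash
python3 st.py
```

```text
17.4333 TCP panel mm [ 1.9536 59.6881 23.7872] F panel [-1.0979 -0.2889 -1.5213] rot [-0.0657 -0.0899  0.0101]
```

Request:
arm_command:
  plan:
    - [[0,-0.006,0,0,0,0,0.005],[0,-0.008,0,0,0,0,0.005],[0,-0.008,0,0,0,0,0.005],[0,-0.006,0,0,0,0,0.005],[0,0,0,0,0,0,0.005],[0,0,0,0,0,0,0.005]]

```text
t: 17.93
tool_pos: [0.6896, 0.0627, 0.1287]
tool_rot: [0.035, 0.836, -0.081]
contact_force: [-0.8, -0.0, -1.5]
opening: 0.0129
```

```bash
python3 st.py
```

```text
17.9333 TCP panel mm [ 1.7676 29.1535 23.7179] F panel [-1.5903 -0.1091 -0.6194] rot [-0.0922 -0.0721 -0.0015]
```

Request:
arm_command:
  plan:
    - [[0.001,-0.002,0,0,0,0,0.005],[0.001,-0.0015,0,0,0,0,0.005],[0,-0.001,0,0,0,0,0.005],[0,-0.001,0,0,0,0,0.005],[0,0,0,0,0,0,0.005]]

```text
t: 18.35
tool_pos: [0.6909, 0.0588, 0.1274]
tool_rot: [0.038, 0.835, -0.079]
contact_force: [-0.0, 0.2, -1.0]
opening: 0.013
```

```bash
python3 st.py
```

```text
18.35 TCP panel mm [ 2.0651 25.3273 21.7256] F panel [-0.7032  0.1672 -0.7411] rot [ 0.0103 -0.1203  0.1766]
```

Request:
arm_command:
  plan:
    - [[0.001,-0.0015,0,0,0,0,0.005],[0,-0.0015,0,0,0,0,0.005],[0,-0.002,0,0,0,0,0.005]]

```text
t: 18.6
tool_pos: [0.6913, 0.0578, 0.1271]
tool_rot: [0.044, 0.834, -0.075]
contact_force: [1.5, 13.2, -3.0]
opening: 0.0129
```

```bash
python3 st.py
```

```text
18.6 TCP panel mm [ 2.2393 24.4182 21.0737] F panel [-1.7806 13.3265 -2.4941] rot [ 0.2388 -0.1844  0.556 ]
```

Home contact of 13 N at the expected place. Now lay it down on the guard and lower it onto the necks.

Request:
arm_command:
  plan:
    - [[0.001,-0.0005,-0.001,0,0,0,0.005],[0.001,-0.0005,-0.0015,0,0,0,0.005],[0,-0.0005,-0.0015,0,0,0,0.005],[0,-0.0005,-0.001,0,0,0,0.005],[0,0,0,0,0,0,0.005]]

```text
t: 19.02
tool_pos: [0.6913, 0.0583, 0.1262]
tool_rot: [0.044, 0.825, -0.071]
contact_force: [0.9, 3.0, -2.2]
opening: 0.0126
```

```bash
python3 st.py
```

```text
19.0167 TCP panel mm [ 1.6532 24.8607 20.4636] F panel [-0.9668  3.0958 -2.0881] rot [ 0.1764 -0.6582  0.7598]
```

Request:
arm_command:
  plan:
    - [[0,0,-0.003,-0.2,0.6,-0.7,0.005],[0,0,0,0,0,0,0.005],[0,0,0,0,0,0,0.005]]

```text
t: 19.27
tool_pos: [0.6899, 0.0586, 0.125]
tool_rot: [0.038, 0.834, -0.081]
contact_force: [0.1, 3.9, -0.8]
opening: 0.0128
```

```bash
python3 st.py
```

```text
19.2667 TCP panel mm [-0.2417 25.0523 20.5581] F panel [-0.6515  3.869  -0.4357] rot [ 0.0481 -0.191   0.0829]
```

Request:
arm_command:
  plan:
    - [[0.0015,-0.0007,-0.0015,0,0.2,0,0.005],[0,0,0,0,0,0,0.005],[0,0,0,0,0,0,0.005]]

```text
t: 19.52
tool_pos: [0.6904, 0.0584, 0.1239]
tool_rot: [0.039, 0.835, -0.08]
contact_force: [-2.3, 3.4, 0.5]
opening: 0.0129
```

```bash
python3 st.py
```

```text
19.5167 TCP panel mm [-0.6135 24.9505 19.4152] F panel [-1.5747  3.1566  2.1229] rot [ 0.101  -0.1361  0.1772]
```

Request:
arm_command:
  plan:
    - [[0,0,-0.001,0,0,0,0.005],[0,0,0,0,0,0,0.02],[0,0,0,0,0,0,0.03],[0,0,0,0,0,0,0.03],[-0.01,0,0,0,0,0,0.03],[-0.025,0,0,0,0,0,0.03],[-0.035,0,0,0,0,0,0.03],[-0.035,0,0,0,0,0,0.03],[-0.035,-0.01,0,0,0,0,0.03],[-0.035,-0.02,0,0,0,0,0.03],[-0.02,-0.02,0,0,0,0,0.03],[0,0,0,0,0,0,0.03]]

```text
t: 20.52
tool_pos: [0.549, 0.0144, 0.2712]
tool_rot: [0.027, 0.842, -0.084]
contact_force: [0.8, -0.4, 0.7]
opening: 0.03
```

Run:
```python
from h import *
o=ctrl.get_obs();c,T=cam('wrist',o);im=save('wrist','w11.png')
print(o['t'])
for th in ['keeper','keeper_grip','guard_grip','stud_top']:
    print(th,[(round(d['conf'],2),(toW(T,d['at'])-[.7016,.0324,.1099])@panelR(-5)*1e3) for d in mark_of('wrist',th)][:2])
Rp=panelR(-5);P=np.array([.7016,.0324,.1099])
uv=proj(c,T,[P]).ravel();print(uv)
u,v=int(uv[0])-110,int(max(0,uv[1]-85)); cr=im[v:v+170,u:u+200,::-1]
cv2.imwrite('pics/c11.png',cv2.resize(cr,None,fx=3.5,fy=3.5,interpolation=cv2.INTER_CUBIC)); print(u,v)
```

```text
20.5167
keeper [(0.66, array([ 0.7129, -2.8159,  6.5156]))]
keeper_grip [(0.93, array([-3.6855, 22.6031, 32.6035])), (0.48, array([49.1927,  2.25  , -0.7761]))]
guard_grip [(0.96, array([-11.1311, -49.7663,  32.1413])), (0.71, array([ 0.4778, 23.4334, 31.7865]))]
stud_top [(0.72, array([50.8106,  1.9824,  2.3736])), (0.47, array([ 1.9026, -4.2978,  7.8899]))]
[341.5943 175.9232]
231 90
```

View pics/c11.png

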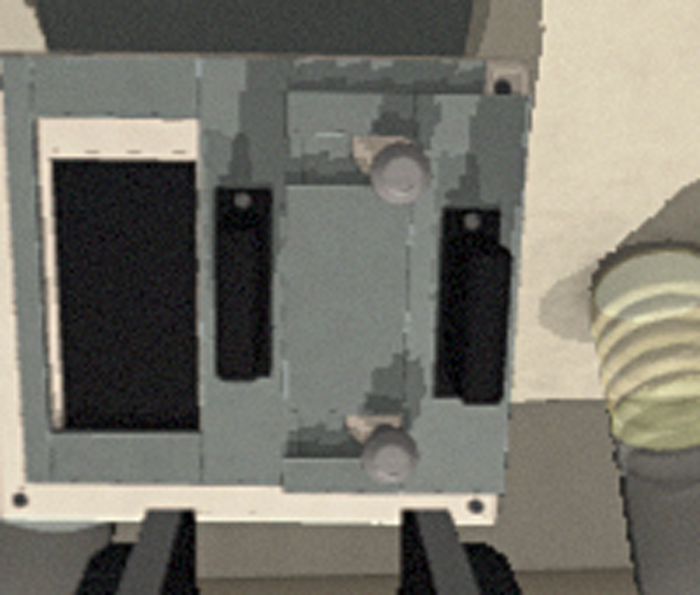

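```bash
python3 -c "
from h import *
print(finish_job())"
```

```text
the job is handed in; nothing more can be done
None
```

The guard is hung on both studs and locked with the grey keeper plate. I handed the job in at about 20.6 s of the 54 s allowed.

- **Guard:** It went over both heads without a hard contact, then slid about 9 mm down the slope until it rested on the necks, and I let go. A picture taken after release showed both studs through the holes and the plate parallel to the panel.
- **Keeper:** I slid the grey keeper, mouths facing right, in from the left between guard and heads. It stopped at the closed slot ends with about 13 N, within 0.5 mm of the expected position. I then lowered it onto the necks and let go.
- **Last check:** The final picture shows both heads at the closed slot ends, the keeper lying on the guard left of the guard's fin, and the gripper clear. The detector's keeper position was about 1 mm to the left of the expected home position.
- **Limits of the checks:** After letting go, how far home the keeper sits is known only from that picture and the detector. The upper slot was hidden during insertion, so it was judged by force alone.
- **Disagreement:** My first panel estimate from the wrist camera was about 5 mm off to the left. I corrected it from closer views before inserting anything.
- **Bystanders:** The arm did not go near the beaker, dropper bottle or screwdriver. I took no dedicated final picture of them.

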